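# Move the flow tube to the free gas outlet

### The arm

A 6-joint arm with a two-finger parallel gripper is mounted at the origin on the work surface. World frame = base frame: x ahead of the robot, y to its left, z up, the work surface at z = 0. Lengths are in mm, angles in rad, forces in N, time in s.
With the tool pointing down it reaches from about 350 to 875 mm from the base axis. Payload 4.2 kg.
Tool frame: the origin (TCP) lies at the very end of the fingers, on their centre line; the grasp point (between the pads) lies 19 mm behind it; z points along the fingers, y is the direction in which the jaws open and shut (so a half turn about z gives the same grasp; the last joint's range is limited). The gripper opens to 85 mm and grips with 20 to 120 N. Pads are 22 mm wide; open, the fingers measure 114 mm over their backs; the gripper's body (76 mm by 85 mm) begins 54 mm behind the grasp point. The pads swing forward as they close: fully open they stand 13 mm farther back than shut.
Start: joints at [1.602, 0.385, 0.008, 0, -1.194, -0.259], TCP at [141.115, 608.839, 196.912] pointing down, gripper open.
Joint ranges: [-3.14, 3.14], [-1.21, 2.06], [-1.07, 1.41], [-3.16, 2.05], [-2.99, -0.16], [-3.1, 3.1]. Speed limits (rad/s): [2.79, 2.79, 3.14, 3.14, 3.14, 3.14].

### API

Orientations are given as a unit quaternion [x, y, z, w].
In Python, from bench import arm, optics, job gives the robot as it stands.
- The arm moves only by the tool send_rows, never from a script. Its argument "steps" is a list that holds one entry, the list of rows, each a list of 5 numbers: the shift along the tool's x, y, z in cm, then the turn about the tool's z in rad, then the opening, from 0 (shut) to 1 (fully open). A call has 1 to 10 rows; each row shifts and turns the pose as measured when the row begins, along the tool's axes as they then stand; what a row does not reach is not made up. A row lasts 1/12 s, in which the tool goes at most 41.7 mm and 7.16 degrees, less where a joint would pass 70% of its speed; a pose out of reach is approached as far as the arm can. A call with a gripper value outside its range is refused whole. The fingers move at their own pace and stop on an object; the grip force is fixed at half the most. Time passes only in rows, so rows that do not move let the fingers close. It gives the time, the measured TCP pose, the force and the opening at its end, in the units of the state.
- arm.read_state(): the state, without advancing time (a new reading comes with each control period).
- optics.get_image(name): name is "scene" or "top" or "wrist"; returns (picture, depth): 420x560x3 uint8, blue, green, red; 420x560 float32, mm along the optical axis (not along the pixel's ray), 0 where there is no reading.
- optics.get_calibration(name): a dict with "K" (3x3 intrinsics, pixels), "rvec" (rotation vector, rad) and "tvec" (3), from world to camera coordinates, as OpenCV has them; the wrist camera has in their place "hand_eye" (4x4, takes a point from camera to tool coordinates, whose origin is the TCP and whose axes are the flange's). Camera axes: x right, y down, z forward; pixel columns grow to the right and rows downward; lengths in mm; the calibration is good to about 2 mm. A picture is of the moment at which its call begins: read the wrist's pose just before it. get_calibration takes no time and is no camera call.
- job.job_done(): hands the job in, once; it reports no verdict.
The state is a dict: "clock": time; "joints": joint angles; "joint_vel": joint speeds; "joint_efforts": joint torques, N m; "position": TCP position; "ee_rot": TCP orientation; "contact_force": force on the tool from outside, world axes, zero at the start; "wrist_torque": the same for the moment, N m; "gripper_width": finger opening in mm.
Only numpy, scipy, OpenCV 4.12 (cv2) and the standard library are available. Lean on these libraries where they do the work, as an engineer would, in place of code of your own. Each camera call takes 0.05 s, during which the arm holds its last target. There are 200 camera calls.

### The job

The clear gas flow tube is locked in one of the three push-in outlets of the welding booth's gas manifold. Press that outlet's release collar fully in and, with the collar held in, draw the tube out; then push the tube into the empty outlet until it bottoms and locks, give it a light upward tug to check that it holds, and let go. Feel your way with gentle forces, and leave the rest of the bench as it is.

Things in the scene. Friction and masses are not known exactly. Their poses are not given: they have to be found in the camera images.
- manifold: Aluminium gas manifold bar, 50 x 440 mm, top 55 mm above the bench, fixed on two feet. Origin: on the bench under the bar's centre; y axis along the bar, z up. It bears three upright push-in outlets in a row, about 130 mm apart; which outlet is which changes.
- outlet_a: Push-in outlet in which the flow tube is locked at the start: fixed steel body, 36 mm diameter, 34 mm tall, standing on the bar, with a black release collar above it. Origin: on the bar's top face, on the outlet's vertical axis; z up. Its bore (18 mm diameter) has its hard floor, the tube's stop, 6 mm above the origin.
- outlet_b: The empty push-in outlet, built as outlet_a (origin on the bar's top face, on its axis; bore 18 mm diameter, hard floor 6 mm and collar top 46 mm above the origin). Pushing the tube in, the nose meets the dogs about 14 mm short of the floor.
- outlet_c: The third outlet, closed by a domed aluminium blanking plug of 26 mm diameter, top 67 mm above the outlet's origin on the bar's top face. Not to be used.
- collar_a (a joint): Travel of outlet_a's release collar: 0 = out, 0.006 m = fully in, at a hard stop; sprung outward, about 4 N to start it and 11 N fully in. It comes out again when let go (while the dogs ride on the tube's thick part they hold it about half in). The locking dogs are linked to it: the further in, the wider they open.
- collar_b (a joint): Travel of outlet_b's collar, as collar_a: 0 = out, 0.006 m = fully in. Out again with the tube home means locked. Anything that rests on the collar keeps the dogs open: hold the tube with the fingertips clear above the collar when pushing in.
- collar_a_top (a point): Centre of the top face of outlet_a's collar, a ring of 35 mm outer diameter with a 19 mm hole round the tube; 46 mm above outlet_a's origin when out, 40 mm when fully in (the point moves with it). Fingertips astride the tube can press on it and then close on the tube.
- collar_b_top (a point): Centre of the top face of outlet_b's collar (moves with it).
- flow_tube: Rigid gas flow tube, 16 mm diameter, 92 mm long, 90 g: steel stem, clear middle with black rings, aluminium end. Origin: centre of its nose's underside; z up along it. Nose tapers from 11 to 16 mm diameter over 5 mm; groove (9 mm diameter) 11 to 19 mm above the origin. Fully home its origin is 6 mm above the outlet's origin and 52 mm stand out above the collar; 1.5 mm play when locked.
- grip_b: The same four locking dogs in outlet_b's bore, origin as outlet_b. As the tube is pushed in they give way against some 5 to 12 N, the collar sinking by itself, and snap into the tube's groove (collar springs back out) about 1.5 mm before the tube meets the hard floor. They take the pull when the locked tube is tugged.
- grip_a: Four sprung locking dogs hidden in outlet_a's bore, origin as outlet_a. Their flat undersides, 18.5 mm above the origin, catch the lower edge of the tube's groove. They clear the tube with the collar in by 3 to 4.5 mm; as the tube has 1.5 mm of play, press the collar fully in before drawing up. Once the tube has risen 3 mm it cannot lock again, and the dogs' drag keeps it standing if let go.
- spanner: Steel spanner, 190 mm long, lying beside the manifold; stays where it is. Origin under its centre.
- gas_nozzle: Copper torch nozzle, 22 mm diameter, 68 mm tall, standing beside the manifold; stays where it is. Origin under its centre.
- dip_jar: Lidded jar of nozzle dip, 72 mm diameter, 75 mm tall; stays where it is.
- magnet_square: Flat grey welding magnet, 90 x 90 x 16 mm, lying; stays where it is.
There are look-alikes about, which are no part of the job. Of the things shaped like the flow_tube, the steel one is meant.

How it is judged (in metres and radians):
On the way, in this order (a step that is already met when the one before it is completed fails the run):
1. The tube is drawn out of its outlet (z of flow_tube in the frame of outlet_a above 0.05 m), for 0.1 s.
2. The tube is pushed fully home and locked in the empty outlet (z of flow_tube in the frame of outlet_b below 0.007 m and horizontal distance between flow_tube and outlet_b below 0.003 m and value of joint collar_b below 0.0015 m), for 0.1 s.
3. The tube is tugged upward against the lock (contact force between flow_tube and grip_b above 3 N and z of flow_tube in the frame of outlet_b below 0.0095 m), for 0.1 s.
At the end, for the whole second after the job is handed in: The flow tube stands at rest in the outlet that was empty, its nose within 3 mm of the bore's floor and within 3 mm of the outlet's axis, locked, with both outlets' collars fully out again (within 1.5 mm) (z of flow_tube in the frame of outlet_b below 0.009 m and horizontal distance between flow_tube and outlet_b below 0.003 m and value of joint each of collar_b, collar_a below 0.0015 m and linear speed of flow_tube below 0.01 m/s); the robot touches nothing.
It fails at once if The outlet with the tube is pressed with more than 25 N (contact force between the fingers and outlet_a above 25 N).
It fails at once if The tube is wrenched against the closed grip of its outlet (over 20 N) (contact force between flow_tube and grip_a above 20 N).
It fails at once if The tube is forced into or against the empty outlet with more than 25 N (contact force between flow_tube and outlet_b above 25 N).
It fails at once if The tube is tugged against the lock with more than 20 N (contact force between flow_tube and grip_b above 20 N and value of joint collar_b below 0.001 m).
It fails at once if Something else on the bench is moved (distance of any of spanner, gas_nozzle, dip_jar, magnet_square from where it was at the start of the episode above 0.02 m).
It also fails if it takes over 58 s, if anything falls off the work surface, if the arm or the gripper's body presses on something with over 40 N, if the wrist force passes 120 N, or if a joint passes its speed limit or range.

## Working session

There is one attempt and no reset: what is moved stays moved. The work goes in short steps, Python scripts to look and compute and a tool call to move; the robot and the scene stay as the last step left them, time stands still between calls to the robot, and variables do not carry over. Pictures are saved under pics/ and viewed, about 8 in all and at most 12, crops included, and the job is handed in when it is done.

Besides the shell and the picture viewer there is one more tool, called after ">>>" by a JSON object that holds its "name" and its "arguments", one argument or row to a line. send_rows: Moves the arm, as the interface text tells. Its arguments: {"type":"object","properties":{"steps":{"type":"array","items":{"type":"array","items":{"type":"array","items":{"type":"number"}}}}},"required":["steps"]}

```bash
mkdir -p pics; cat > h.py <<'E'
import numpy as np, cv2
from bench import arm, optics, job
from scipy.spatial.transform import Rotation as R
def snap(n):
    s=arm.read_state(); im,d=optics.get_image(n); c=optics.get_calibration(n); K=np.array(c["K"],float)
    if n=="wrist":
        H=np.array(c["hand_eye"],float); T=np.eye(4); T[:3,:3]=R.from_quat(s["ee_rot"]).as_matrix(); T[:3,3]=s["position"]
        M=T@H
    else:
        W=np.eye(4); W[:3,:3]=cv2.Rodrigues(np.array(c["rvec"],float))[0]; W[:3,3]=np.ravel(c["tvec"]); M=np.linalg.inv(W)
    return im,d,K,M
def cloud(d,K,M):
    v,u=np.mgrid[:d.shape[0],:d.shape[1]]
    p=np.stack([(u-K[0,2])/K[0,0]*d,(v-K[1,2])/K[1,1]*d,d],-1)
    w=p@M[:3,:3].T+M[:3,3]; w[d<=0]=np.nan
    return w
E
python3 - <<'E'
from h import *
for n in("scene","top"):
    im,d,K,M=snap(n); cv2.imwrite(f"pics/{n}0.png",im); np.savez(f"{n}0.npz",im=im,d=d,K=K,M=M)
    print(n,M.round(2).tolist(),K.tolist(),(d>0).mean())
s=arm.read_state();print(s); print(optics.get_calibration("wrist"))
E
```

```text
scene [[0.09, 0.64, -0.76, 1082.57], [1.0, -0.05, 0.07, -63.41], [0.01, -0.76, -0.65, 533.56], [0.0, 0.0, 0.0, 1.0]] [[424.04354976494886, 0.0, 272.4235476029141], [0.0, 424.04354976494886, 208.48634088603214], [0.0, 0.0, 1.0]] 0.9959268707482993
top [[0.03, -0.99, 0.12, 487.1], [-1.0, -0.04, -0.04, -13.67], [0.04, -0.12, -0.99, 733.2], [0.0, 0.0, 0.0, 1.0]] [[418.1885831101, 0.0, 279.213117926134], [0.0, 418.1885831101, 208.38482264313524], [0.0, 0.0, 1.0]] 0.9958886054421768
{'clock': 0.1, 'joints': array([ 1.60159194e+00,  3.85489513e-01,  6.73774239e-03, -4.42377721e-04,
       -1.19402678e+00, -2.58570773e-01]), 'joint_vel': array([ 0.00248798, -0.0014801 ,  0.00222581,  0.00225407,  0.00031456,
        0.00020746]), 'joint_efforts': array([-8.02963514e-04, -3.93320060e+01,  1.88930190e+01,  4.19797540e+00,
       -2.56967236e-03,  6.50203432e-06]), 'position': array([141.00142647, 608.2608638 , 195.91433151]), 'ee_rot': array([ 9.93512033e-01, -1.13722543e-01, -6.05479792e-05,  1.01039811e-03]), 'contact_force': array([ 0.01120426, -1.0414443 , -0.54855704]), 'wrist_torque': array([ 0.02471224, -0.04088982,  0.02197954]), 'gripper_width': 85.46822100581004}
{'K': array([[369.8018115 ,   0.        , 283.65751645],
       [  0.        , 369.8018115 , 209.75348005],
       [  0.        ,   0.        ,   1.        ]]), 'hand_eye': array([[ 2.00701555e-04, -9.64154389e-01, -2.65341806e-01,
         6.68697096e+01],
       [ 9.99999953e-01,  1.32184818e-04,  2.76077767e-04,
        -3.78147910e-01],
       [-2.31107432e-04, -2.65341849e-01,  9.64154370e-01,
        -1.77851469e+02],
       [ 0.00000000e+00,  0.00000000e+00,  0.00000000e+00,
         1.00000000e+00]])}
```

View pics/scene0.png

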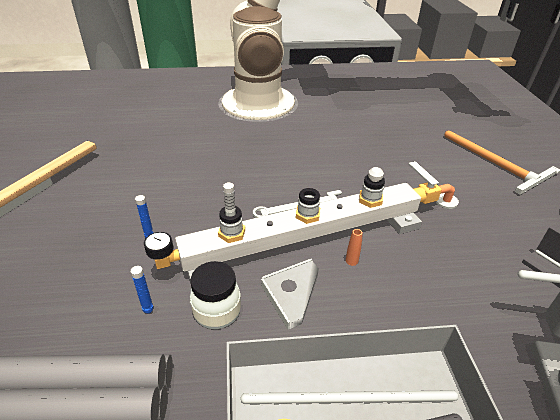

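View pics/top0.png

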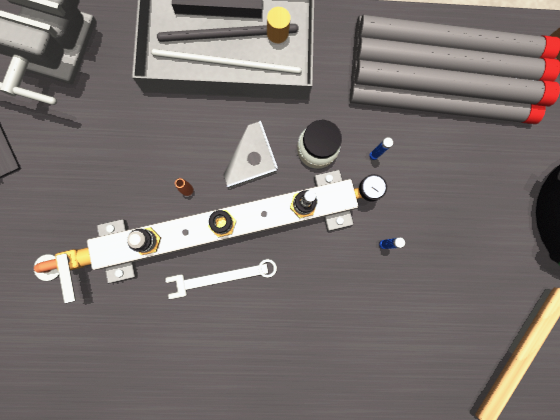

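The scene view shows the steel/clear tube in the left outlet (scene 230,200; top 306,200). The empty outlet is in the middle (309,200; top 220,223) and the domed plug is on the right (374,180; top 143,241). The look-alikes are two blue tubes, at scene 143,215 and 141,290, standing free on the bench. The steel tube in the outlet fits the description. Next I'll locate these from the depth of both views and take an enlarged crop.

```bash
python3 - <<'E'
from h import *
P=[]
for n in("scene","top"):
    f=np.load(n+"0.npz"); w=cloud(f["d"],f["K"],f["M"]); w=w.reshape(-1,3); P.append(w[np.isfinite(w[:,0])])
    w=P[-1]
    # bar top
    m=(abs(w[:,2]-55)<5)&(w[:,0]>350)&(w[:,0]<650)&(abs(w[:,1])<350)
    r=cv2.minAreaRect(w[m][:,:2].astype(np.float32)); print(n,"bar",r,np.median(w[m][:,2]))
    m=(w[:,2]>85)&(w[:,2]<180)&(w[:,0]>350)&(w[:,0]<650)&(abs(w[:,1])<350)
    q=w[m]; lab=(q[:,:2]//5).astype(int)
    img=np.zeros((80,160),np.uint8)
    img[lab[:,0]-60,lab[:,1]+80]=255
    k,L=cv2.connectedComponents(cv2.dilate(img,np.ones((3,3))))
    li=L[lab[:,0]-60,lab[:,1]+80]
    for i in range(1,k):
        c=q[li==i]
        if len(c)>15:
            rng=lambda a:(np.round(a.min(0)),np.round(a.max(0)))
            print(i,len(c),"all",c.mean(0).round(1),*rng(c))
            for lo,hi in((85,94),(94,105),(105,118),(118,130),(130,150),(150,170)):
                e=c[(c[:,2]>lo)&(c[:,2]<=hi)]
                if len(e)>4: print("   ",lo,hi,len(e),((e.min(0)+e.max(0))/2).round(1),np.ptp(e,0).round(1))
im=cv2.imread("pics/scene0.png")[160:280,130:430]; cv2.imwrite("pics/crop1.png",cv2.resize(im,None,fx=2.6,fy=2.6,interpolation=cv2.INTER_CUBIC))
E
```

```text
scene bar ((555.421630859375, 44.13734436035156), (134.34791564941406, 548.760009765625), 6.423701763153076) 55.676901348570254
1 441 all [518.  165.8 104.3] [497. 150.  85.] [529. 186. 124.]
    85 94 95 [517.3 167.2  89.7] [22.5 34.3  8.6]
    94 105 179 [512.9 169.   99.4] [31.9 34.3 10.8]
    105 118 89 [510.9 168.3 113. ] [25.3 24.6  9.8]
    118 130 78 [512.3 168.5 120.9] [18.3 19.4  5.7]
2 78 all [ 521.5 -227.6   91.2] [ 512. -236.   85.] [ 527. -221.   95.]
    85 94 76 [ 519.9 -228.3   89.7] [15.3 15.2  8.6]
3 379 all [546.5  49.5  96.4] [526.  32.  85.] [561.  67. 103.]
    85 94 125 [544.7  49.5  89.5] [30.9 34.2  8.9]
    94 105 254 [543.4  49.9  98.7] [35.5 33.5  9.4]
4 660 all [584.5 -79.7 114.1] [562. -97.  85.] [597. -62. 155.]
    85 94 104 [587.1 -79.2  89.6] [19.8 34.7  8.7]
    94 105 247 [579.2 -80.1  99.5] [33.4 34.2 11. ]
    105 118 67 [582.6 -79.8 111.6] [10.4 15.6 12.6]
    118 130 63 [582.  -80.2 123.8] [ 8.5 15.3 11.4]
    130 150 111 [581.3 -80.1 140. ] [11.8 15.7 19.9]
    150 170 68 [578.6 -80.2 152.6] [14.6 14.9  5. ]
top bar ((542.1263427734375, 49.83
[... 330 characters left out ...]
509.1 167.8 120.8] [18.9 18.6  5.6]
2 90 all [ 518.6 -228.5   90.8] [ 511. -236.   85.] [ 525. -221.   94.]
    85 94 90 [ 518.4 -228.7   89.7] [14.2 15.1  8.5]
3 349 all [541.2  49.   98.3] [524.  32.  85.] [559.  66. 103.]
    85 94 46 [539.8  46.9  89.5] [31.4 30.1  8.7]
    94 105 303 [541.7  49.1  98.5] [33.9 33.   8.9]
4 439 all [574.  -78.2 113.4] [559. -98.  85.] [594. -63. 155.]
    85 94 49 [575.2 -78.2  89.4] [31.5 30.2  8.7]
    94 105 242 [577.1 -80.7  99.6] [34.4 34.4 10.4]
    105 118 14 [574.3 -79.6 111.2] [ 9.6 13.2 10. ]
    118 130 13 [573.2 -78.  124.1] [ 7.3 10.1 11.7]
    130 150 26 [574.5 -78.4 139.3] [10.3 11.2 18.5]
    150 170 95 [576.8 -80.6 152.6] [14.3 14.5  4.6]
```

View pics/crop1.png

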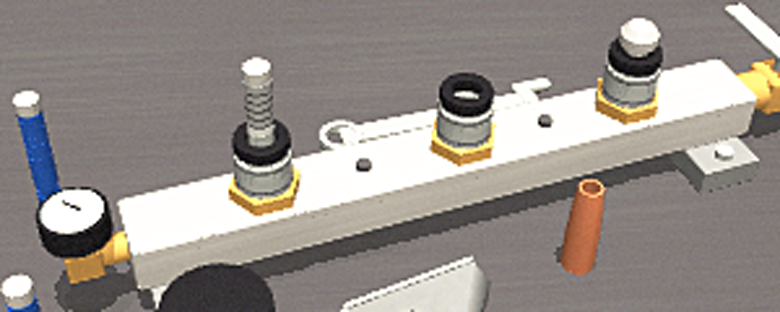

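Crop check: the steel tube with a ringed clear middle is locked in the left outlet (crop 257,60–140), the middle outlet is an open ring (466,95), and the right one is plugged. Both views agree within about 2 mm: A ≈ (578,−80) with tube top at 154, B ≈ (542.5,49.4) with collar top at about 101, matching the stated heights. Now moving above A.

>>> {"name": "send_rows", "arguments": {
  "steps": [
    [[2.9, 2.85, -0.2, 0, 1], [2.9, 2.85, -0.2, 0, 1], [2.9, 2.85, -0.2, 0, 1], [2.9, 2.85, -0.2, 0, 1], [2.9, 2.85, -0.2, 0, 1], [2.9, 2.85, -0.2, 0, 1], [2.9, 2.85, -0.2, 0, 1], [2.9, 2.85, -0.2, 0, 1], [2.9, 2.85, -0.2, 0, 1], [2.9, 2.85, -0.2, 0, 1]]
  ]
}}

```text
clock: 0.93
position: [359.0, 259.0, 210.8]
ee_rot: [0.994, -0.107, -0.001, 0.006]
contact_force: [1.4, 0.6, -0.4]
gripper_width: 85.6
```

>>> {"name": "send_rows", "arguments": {
  "steps": [
    [[2.9, 2.85, -0.2, 0, 1], [2.9, 2.85, -0.2, 0, 1], [2.9, 2.85, -0.2, 0, 1], [2.9, 2.85, -0.2, 0, 1], [2.9, 2.85, -0.2, 0, 1], [2.9, 2.85, -0.2, 0, 1], [2.9, 2.85, -0.2, 0, 1], [2.9, 2.85, -0.2, 0, 1], [0, 0, 0, 0, 0.5], [0, 0, 0, 0, 0.5]]
  ]
}}

```text
clock: 1.77
position: [538.9, -29.6, 227.4]
ee_rot: [0.994, -0.112, -0.003, 0.006]
contact_force: [-0.4, 0.0, 0.1]
gripper_width: 64.2
```

```bash
cat > wr.py <<'E'
from h import *
import sys
im,d,K,M=snap("wrist"); cv2.imwrite(f"pics/{sys.argv[1]}.png",im); np.savez("wr.npz",im=im,d=d,K=K,M=M)
s=arm.read_state(); print(s["position"].round(1),s["ee_rot"].round(4),s["gripper_width"],s["contact_force"].round(2),s["joints"].round(2))
w=cloud(d,K,M); 
for nm,c,zs in(("A",(578,-80),((94,104),(105,150),(150,160))),("B",(542.5,49.4),((94,104),)),("C",(510,168),((94,104),))):
    for lo,hi in zs:
        m=(np.hypot(w[...,0]-c[0],w[...,1]-c[1])<28)&(w[...,2]>lo)&(w[...,2]<hi)
        if m.sum()>20:
            e=w[m]; (cx,cy),r=cv2.minEnclosingCircle(e[:,:2].astype(np.float32)); print(nm,lo,m.sum(),"circ",round(cx,1),round(cy,1),round(r,1),"z",np.percentile(e[:,2],[5,50,95]).round(1))
E
python3 wr.py w1
```

```text
[538.7 -29.1 227.3] [ 0.9938 -0.1111 -0.0029  0.0066] 56.70528227698803 [-0.43 -0.55  0.13] [ 0.25  0.22 -0.15  0.01 -1.21  1.09]
A 94 836 circ 577.8 -79.4 17.3 z [ 99.  101.5 102.8]
A 105 180 circ 578.8 -78.2 7.8 z [107.8 129.8 148.3]
A 150 438 circ 577.6 -79.4 7.8 z [152.4 153.8 155. ]
B 94 1010 circ 542.1 50.8 17.7 z [ 96.5 101.4 102.7]
C 94 670 circ 510.5 168.7 17.4 z [ 95.5 101.3 102.6]
```

View pics/w1.png

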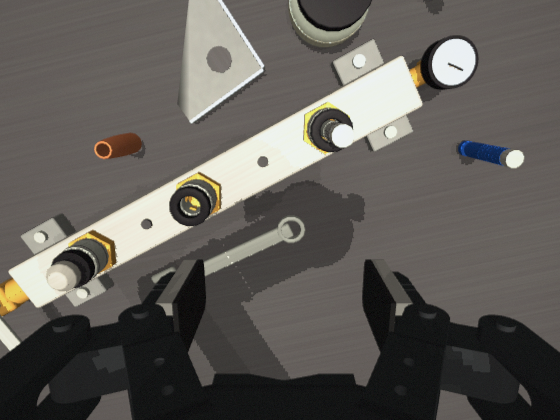

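The wrist view shows tube A at pixel (340,135), empty B at (192,203) and plug C at (75,270). It gives A = (577.7,−79.5), B = (542.1,50.5) and collar tops at about 101.5, consistent with the first measurement.

>>> {"name": "send_rows", "arguments": {
  "steps": [
    [[1.65, 1.35, 0, 0, 0.5], [1.65, 1.35, 0, 0, 0.5], [1.65, 1.35, 0, 0, 0.5], [0, 0, 0, 0, 0.5], [0, 0, 0, 0, 0.5]]
  ]
}}

```text
clock: 2.23
position: [576.4, -75.7, 226.5]
ee_rot: [0.994, -0.107, -0.005, 0.006]
contact_force: [-0.6, 0.7, -1.1]
gripper_width: 42.4
```

>>> {"name": "send_rows", "arguments": {
  "steps": [
    [[0.3, 0.2, 0, 0, 0.5], [0, 0, 2.0, 0, 0.5], [0, 0, 2.0, 0, 0.5], [0, 0, 2.0, 0, 0.5], [0, 0, 2.0, 0, 0.5], [0, 0, 2.0, 0, 0.5], [0, 0, 0.5, 0, 0.5], [0, 0, 0, 0, 0.35], [0, 0, 0, 0, 0.35]]
  ]
}}

```text
clock: 2.98
position: [576.0, -69.6, 121.8]
ee_rot: [0.995, -0.099, -0.002, 0.005]
contact_force: [0.1, 0.1, 0.5]
gripper_width: 29.6
```

>>> {"name": "send_rows", "arguments": {
  "steps": [
    [[0.12, 0.3, 0, 0, 0.5], [0.12, 0.3, 0, 0, 0.5], [0.12, 0.3, 0, 0, 0.5], [0, 0, 0, 0, 0.5], [0, 0, 0, 0, 0.5]]
  ]
}}

```text
clock: 3.4
position: [581.0, -79.3, 127.5]
ee_rot: [0.995, -0.098, 0.003, 0.005]
contact_force: [-0.1, 0.7, -0.4]
gripper_width: 42.9
```

```bash
python3 wr.py w2
```

```text
[581.1 -79.3 127.5] [ 0.9951 -0.0983  0.003   0.0048] 42.55942717764956 [ 0.56 -0.05  0.29] [ 0.15  0.37 -0.2   0.01 -0.99  1.22]
A 94 1658 circ 577.9 -79.7 17.5 z [ 96.3 101.5 102.7]
A 105 866 circ 578.3 -79.7 7.8 z [107.5 130.7 148.3]
A 150 977 circ 577.7 -79.5 8.1 z [151.5 153.7 154.7]
B 94 826 circ 545.7 51.7 17.1 z [ 95.2 101.2 102.6]
```

View pics/w2.png

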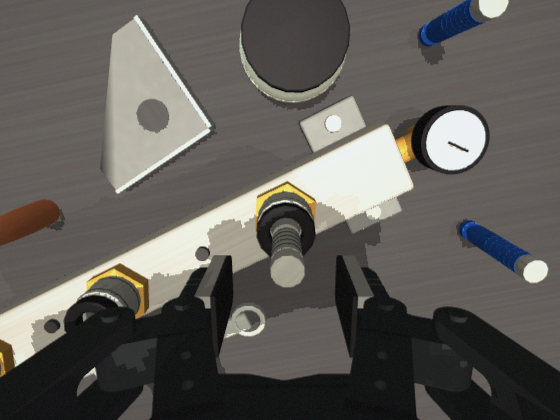

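The tube (287,262) is between the open jaws, about 3 mm off along tool x. I'll correct that and descend slowly while narrowing.

>>> {"name": "send_rows", "arguments": {
  "steps": [
    [[-0.3, 0.1, 0, 0, 0.45], [0, 0, 0.5, 0, 0.4], [0, 0, 0.5, 0, 0.35], [0, 0, 0.5, 0, 0.33], [0, 0, 0, 0, 0.3], [0, 0, 0, 0, 0.3]]
  ]
}}

```text
clock: 3.95
position: [577.2, -80.1, 110.8]
ee_rot: [0.995, -0.099, 0.003, 0.005]
contact_force: [0.2, 0.0, 0.0]
gripper_width: 25.8
```

>>> {"name": "send_rows", "arguments": {
  "steps": [
    [[0, 0, 0.3, 0, 0.26], [0, 0, 0.3, 0, 0.26], [0, 0, 0.2, 0, 0.26], [0, 0, 0, 0, 0.26]]
  ]
}}

```text
clock: 4.28
position: [577.2, -80.1, 101.5]
ee_rot: [0.995, -0.099, 0.002, 0.005]
contact_force: [0.3, -0.1, 0.4]
gripper_width: 22.3
```

>>> {"name": "send_rows", "arguments": {
  "steps": [
    [[0, 0, 0.15, 0, 0.26], [0, 0, 0.15, 0, 0.26]]
  ]
}}

```text
clock: 4.45
position: [577.5, -80.1, 98.5]
ee_rot: [0.995, -0.098, 0.003, 0.005]
contact_force: [-0.1, -0.1, 0.5]
gripper_width: 22.1
```

>>> {"name": "send_rows", "arguments": {
  "steps": [
    [[0, 0, 0.15, 0, 0.26], [0, 0, 0.15, 0, 0.26]]
  ]
}}

```text
clock: 4.62
position: [577.7, -80.1, 95.4]
ee_rot: [0.995, -0.098, 0.003, 0.005]
contact_force: [0.3, 0.7, 0.4]
gripper_width: 22.1
```

>>> {"name": "send_rows", "arguments": {
  "steps": [
    [[0, 0, 0.1, 0, 0.26]]
  ]
}}

```text
clock: 4.7
position: [577.6, -80.1, 94.2]
ee_rot: [0.995, -0.098, 0.003, 0.005]
contact_force: [0.2, -0.1, 0.0]
gripper_width: 22.1
```

>>> {"name": "send_rows", "arguments": {
  "steps": [
    [[0, 0, 0.1, 0, 0.26]]
  ]
}}

```text
clock: 4.78
position: [577.7, -80.1, 93.1]
ee_rot: [0.995, -0.098, 0.003, 0.005]
contact_force: [0.1, 0.9, -0.3]
gripper_width: 22.3
```

>>> {"name": "send_rows", "arguments": {
  "steps": [
    [[0, 0, 0.1, 0, 0.26]]
  ]
}}

```text
clock: 4.87
position: [577.6, -80.2, 92.0]
ee_rot: [0.995, -0.098, 0.003, 0.005]
contact_force: [-0.0, 0.1, 0.4]
gripper_width: 22.4
```

```bash
python3 wr.py w3; python3 - <<'E'
import cv2
im=cv2.imread("pics/w3.png")[150:400,160:420]; cv2.imwrite("pics/w3c.png",cv2.resize(im,None,fx=2.3,fy=2.3,interpolation=cv2.INTER_CUBIC))
E
```

```text
[577.5 -80.1  91.8] [ 0.9951 -0.0984  0.0026  0.0048] 22.233283360351535 [-0.13  0.38 -1.17] [ 0.15  0.41 -0.25  0.01 -0.91  1.22]
A 94 2189 circ 577.9 -79.6 17.3 z [ 96.4 101.5 102.7]
A 105 3282 circ 583.8 -80.4 24.8 z [111.3 138.8 148.9]
A 150 2718 circ 583.8 -80.5 24.8 z [150.8 153.8 158.7]
B 94 1500 circ 545.5 51.6 17.7 z [ 95.  101.1 102.4]
```

View pics/w3c.png

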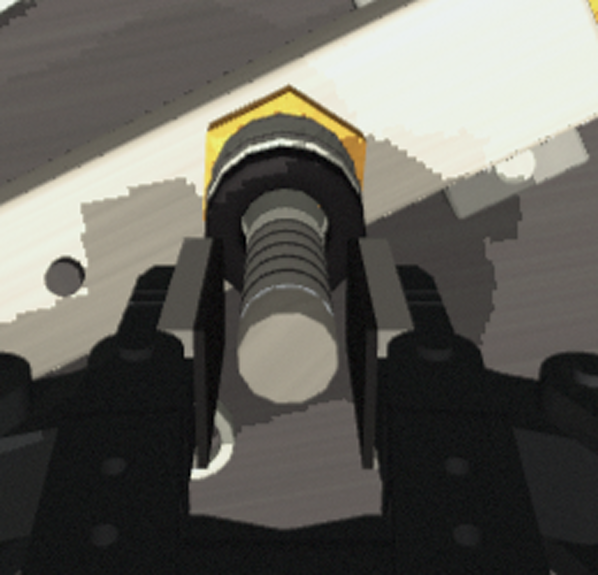

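The fingertips are centred on the tube (gaps equal on both sides) and just above the collar, which still measures 101.5, so they stand well back of the TCP at this opening. I'll narrow to about 18 mm, then feel downward.

>>> {"name": "send_rows", "arguments": {
  "steps": [
    [[0, 0, 0, 0, 0.215], [0, 0, 0, 0, 0.215]]
  ]
}}

```text
clock: 5.08
position: [577.5, -80.2, 91.6]
ee_rot: [0.995, -0.098, 0.003, 0.005]
contact_force: [-0.1, 0.7, 0.6]
gripper_width: 18.3
```

>>> {"name": "send_rows", "arguments": {
  "steps": [
    [[0, 0, 0.1, 0, 0.215]]
  ]
}}

```text
clock: 5.17
position: [577.7, -80.2, 90.9]
ee_rot: [0.995, -0.098, 0.003, 0.005]
contact_force: [0.4, -0.1, 0.5]
gripper_width: 18.4
```

>>> {"name": "send_rows", "arguments": {
  "steps": [
    [[0, 0, 0.1, 0, 0.215]]
  ]
}}

```text
clock: 5.25
position: [577.8, -80.2, 89.9]
ee_rot: [0.995, -0.098, 0.003, 0.005]
contact_force: [0.2, -0.2, -0.2]
gripper_width: 18.5
```

>>> {"name": "send_rows", "arguments": {
  "steps": [
    [[0, 0, 0.1, 0, 0.215]]
  ]
}}

```text
clock: 5.33
position: [577.8, -80.2, 88.9]
ee_rot: [0.995, -0.098, 0.003, 0.005]
contact_force: [-0.0, -0.5, -0.6]
gripper_width: 18.4
```

```bash
cat > col.py <<'E'
from h import *
im,d,K,M=snap("wrist"); w=cloud(d,K,M); s=arm.read_state()
p=s["position"]; print(p.round(1),s["contact_force"].round(1),s["gripper_width"])
def ring(c,lo=8.8,hi=17):
    r=np.hypot(w[...,0]-c[0],w[...,1]-c[1]); m=(r>lo)&(r<hi)&(w[...,2]>84)&(w[...,2]<106)&(im.max(-1)<70)
    z=w[m][:,2]; h=np.histogram(z,np.arange(88,107,1)); print("ring z",m.sum(),dict(zip(h[1].astype(int).tolist(),h[0].tolist())))
ring((577.8,-79.6)); ring((542.3,50.5))
m=(np.abs(w[...,2]-150)<8)&(np.hypot(w[...,0]-p[0],w[...,1]-p[1])<20)&(im.min(-1)>90); e=w[m]
if len(e)>20: print("tube top z95",np.percentile(e[:,2],[50,95]).round(1))
E
python3 col.py
```

```text
[577.6 -80.2  88.6] [-0.1 -0.1 -0.9] 18.23247851700669
ring z 1639 {88: 1, 89: 0, 90: 1, 91: 0, 92: 0, 93: 3, 94: 6, 95: 16, 96: 18, 97: 26, 98: 31, 99: 49, 100: 258, 101: 797, 102: 406, 103: 25, 104: 0, 105: 0}
ring z 1422 {88: 1, 89: 1, 90: 0, 91: 2, 92: 16, 93: 59, 94: 48, 95: 53, 96: 51, 97: 63, 98: 65, 99: 71, 100: 186, 101: 551, 102: 227, 103: 6, 104: 0, 105: 0}
tube top z95 [153.7 154.7]
```

>>> {"name": "send_rows", "arguments": {
  "steps": [
    [[0, 0, 0.1, 0, 0.215]]
  ]
}}

```text
clock: 5.47
position: [577.8, -80.2, 87.7]
ee_rot: [0.995, -0.098, 0.003, 0.005]
contact_force: [-0.2, 0.3, -0.5]
gripper_width: 18.4
```

>>> {"name": "send_rows", "arguments": {
  "steps": [
    [[0, 0, 0.1, 0, 0.215]]
  ]
}}

```text
clock: 5.55
position: [577.8, -80.2, 86.6]
ee_rot: [0.995, -0.098, 0.003, 0.005]
contact_force: [-0.4, -0.5, -0.3]
gripper_width: 18.3
```

>>> {"name": "send_rows", "arguments": {
  "steps": [
    [[0, 0, 0.1, 0, 0.215]]
  ]
}}

```text
clock: 5.63
position: [577.7, -80.2, 85.5]
ee_rot: [0.995, -0.098, 0.003, 0.005]
contact_force: [-0.5, 0.6, -0.4]
gripper_width: 18.6
```

>>> {"name": "send_rows", "arguments": {
  "steps": [
    [[0, 0, 0.1, 0, 0.215]]
  ]
}}

```text
clock: 5.72
position: [577.7, -80.2, 84.3]
ee_rot: [0.995, -0.098, 0.003, 0.005]
contact_force: [-0.3, -0.3, 0.2]
gripper_width: 18.6
```

```bash
python3 col.py; python3 - <<'E'
from h import *
im,d,K,M=snap("wrist"); w=cloud(d,K,M); s=arm.read_state(); Rm=R.from_quat(s["ee_rot"]).as_matrix()
t=(w-s["position"])@Rm
for sg in(1,-1):
  for lo in range(8,26,2):
    m=(np.abs(t[...,0])<14)&(t[...,1]*sg>lo)&(t[...,1]*sg<lo+2)&(t[...,2]<0)&(t[...,2]>-60)
    if m.sum()>5: print(sg*lo,m.sum(),"tool z max/med",t[m][:,2].max().round(1),np.median(t[m][:,2]).round(1), "x",t[m][:,0].min().round(1),t[m][:,0].max().round(1))
im2,d,K,M=snap("scene"); cv2.imwrite("pics/s2.png",cv2.resize(im2[130:260,160:400],None,fx=3.2,fy=3.2,interpolation=cv2.INTER_CUBIC))
E
```

```text
[577.5 -80.2  84.1] [-0.7 -0.8 -0.1] 18.19391071207772
ring z 1606 {88: 0, 89: 1, 90: 0, 91: 0, 92: 0, 93: 1, 94: 9, 95: 18, 96: 23, 97: 25, 98: 40, 99: 49, 100: 232, 101: 779, 102: 403, 103: 23, 104: 0, 105: 0}
ring z 1386 {88: 2, 89: 0, 90: 0, 91: 0, 92: 21, 93: 43, 94: 53, 95: 56, 96: 48, 97: 46, 98: 64, 99: 72, 100: 179, 101: 539, 102: 226, 103: 12, 104: 0, 105: 0}
tube top z95 [153.8 156.7]
8 532 tool z max/med -0.6 -38.5 x -13.0 13.9
10 254 tool z max/med -1.4 -18.7 x 2.5 13.8
12 231 tool z max/med -2.1 -40.8 x 2.5 13.1
14 167 tool z max/med -1.9 -38.7 x 2.2 11.3
16 100 tool z max/med -1.8 -49.1 x -1.7 7.6
18 118 tool z max/med -41.7 -52.0 x 6.3 7.4
20 106 tool z max/med -41.9 -51.9 x 6.2 7.4
22 21 tool z max/med -47.2 -53.9 x 6.5 7.3
-8 424 tool z max/med -0.4 -40.7 x -13.2 14.0
-10 311 tool z max/med -1.4 -18.2 x -14.0 14.0
-12 253 tool z max/med -1.4 -18.5 x 2.5 13.8
-14 228 tool z max/med -1.4 -40.8 x 2.3 12.2
-16 104 tool z max/med -1.7 -40.3 x 1.8 11.1
-18 123 tool z max/med -2.2 -51.2 x 2.2 7.8
-20 112 tool z max/med -41.6 -51.4 x 6.1 7.7
-22 60 tool z max/med -43.0 -53.5 x 5.9 7.3
```

View pics/s2.png

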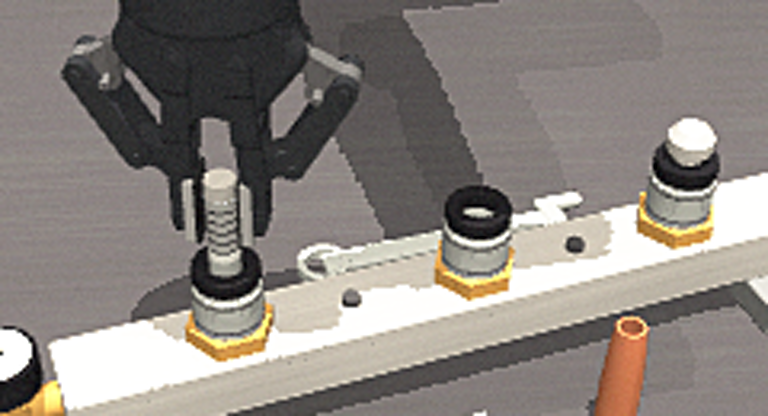

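```bash
python3 - <<'E'
from h import *
im,d,K,M=snap("scene"); w=cloud(d,K,M)
# fingertip pixels in crop: left tip (188,232), right tip (262,225), left pad (190,205), right pad (247,205), tube top(220,178)
for n,(a,b) in dict(Ltip=(182,205),Lpad=(190,215),Rtip=(262,222),Rpad=(247,215),Rmid=(258,190),tube=(220,178),body=(210,60),gap=(218,150)).items():
    u,v=int(160+a/3.2),int(130+b/3.2); print(n,(u,v),w[v,u].round(1),im[v,u])
s=arm.read_state(); print(s["position"])
imw,dw,K2,M2=snap("wrist"); ww=cloud(dw,K2,M2)
for a,b in((180,300),(205,260),(365,260),(385,300),(210,450),(365,450),(285,360)):
    u,v=int(160+a/2.3),int(150+b/2.3); print((u,v),ww[v,u].round(1),dw[v,u],imw[v,u])
E
```

```text
Ltip (216, 194) [581.4 -98.7 141.3] [49 52 52]
Lpad (219, 197) [585.6 -94.4 138.7] [151 159 164]
Rtip (241, 199) [589.1 -62.  135.7] [44 44 43]
Rpad (237, 197) [588.4 -67.8 139.3] [154 164 169]
Rmid (240, 189) [586.9 -62.7 152.8] [42 38 40]
tube (228, 185) [577.6 -80.1 154.2] [188 205 211]
body (225, 148) [587.2 -80.2 224.2] [50 50 50]
gap (228, 176) [341.6 -86.5   0.8] [132 134 142]
[577.75381169 -80.22755369  84.41329059]
(238, 280) [591.7 -66.5 149.3] 123.57249 [72 76 79]
(249, 263) [591.  -68.9 134.4] 137.98991 [75 80 83]
(318, 263) [585.2 -94.2 133. ] 139.84816 [74 80 82]
(327, 280) [585.1 -95.7 148. ] 125.28348 [71 77 80]
(251, 345) [571.7 -67.1 157.1] 121.13159 [55 59 60]
(318, 345) [570.7 -88.7 161.9] 115.84715 [22 23 22]
(283, 306) [581.7 -79.8 153.6] 121.39348 [145 160 166]
```

Both cameras agree that the visible finger ends are at z ≈ 132, while the reported TCP is 84, so the fingers end about 47 mm above the reported TCP. That explains the zero force. They are laterally centred, so I'll keep descending carefully by feel and trust the cameras for height.

>>> {"name": "send_rows", "arguments": {
  "steps": [
    [[0, 0, 0.3, 0, 0.26], [0, 0, 0.3, 0, 0.26], [0, 0, 0.3, 0, 0.26], [0, 0, 0.3, 0, 0.26], [0, 0, 0.3, 0, 0.26]]
  ]
}}

```text
clock: 6.38
position: [578.4, -80.3, 68.9]
ee_rot: [0.995, -0.098, 0.004, 0.005]
contact_force: [1.1, -0.7, 0.3]
gripper_width: 22.4
```

```bash
cat > tip.py <<'E'
from h import *
import sys
# lowest visible finger point per side, in the wrist cloud (tool frame)
im,d,K,M=snap("wrist"); w=cloud(d,K,M); s=arm.read_state(); p=s["position"]; Rm=R.from_quat(s["ee_rot"]).as_matrix(); t=(w-p)@Rm
print(p.round(1),s["ee_rot"].round(4),s["contact_force"].round(1),s["gripper_width"])
for sg in(1,-1):
    m=(abs(t[...,0])<16)&(t[...,1]*sg>8.3)&(t[...,1]*sg<22)&(w[...,2]>104)
    e=w[m]; tt=t[m]; k=e[:,2]<np.percentile(e[:,2],3)+1.5; print("side",sg,"low z",np.percentile(e[:,2],[0.5,3]).round(1),"tool y inner",np.percentile(tt[:,1]*sg,[2,50]).round(1),"front x",tt[:,0].max().round(1))
E
python3 tip.py; python3 col.py
```

```text
[577.9 -80.3  68.1] [ 0.9951 -0.0985  0.0031  0.0046] [-0.8  0.4 -0.2] 21.995052609275344
side 1 low z [106.5 111. ] tool y inner [ 8.6 13.3] front x 16.0
side -1 low z [106.1 111. ] tool y inner [ 8.6 13.6] front x 16.0
[577.9 -80.4  68.4] [ 0.5  0.5 -0.3] 21.989000586091525
ring z 1821 {88: 2, 89: 2, 90: 0, 91: 0, 92: 0, 93: 0, 94: 19, 95: 32, 96: 33, 97: 47, 98: 38, 99: 60, 100: 272, 101: 801, 102: 435, 103: 33, 104: 24, 105: 19}
ring z 759 {88: 0, 89: 1, 90: 0, 91: 3, 92: 9, 93: 30, 94: 36, 95: 35, 96: 35, 97: 36, 98: 28, 99: 45, 100: 101, 101: 251, 102: 134, 103: 7, 104: 0, 105: 0}
tube top z95 [153.8 154.7]
```

>>> {"name": "send_rows", "arguments": {
  "steps": [
    [[0, 0, 0.15, 0, 0.215], [0, 0, 0.15, 0, 0.215]]
  ]
}}

```text
clock: 6.65
position: [578.3, -80.4, 65.9]
ee_rot: [0.995, -0.098, 0.003, 0.005]
contact_force: [-2.2, 1.1, 5.9]
gripper_width: 18.8
```

>>> {"name": "send_rows", "arguments": {
  "steps": [
    [[0, 0, 0.1, 0, 0.215], [0, 0, 0.1, 0, 0.215]]
  ]
}}

```text
clock: 6.82
position: [578.3, -80.4, 65.3]
ee_rot: [0.995, -0.098, 0.004, 0.005]
contact_force: [-2.0, 1.3, 6.2]
gripper_width: 18.6
```

>>> {"name": "send_rows", "arguments": {
  "steps": [
    [[0, 0, 0.1, 0, 0.215], [0, 0, 0.1, 0, 0.215]]
  ]
}}

```text
clock: 6.98
position: [578.3, -80.4, 65.2]
ee_rot: [0.995, -0.097, 0.004, 0.005]
contact_force: [-2.6, 0.3, 6.1]
gripper_width: 18.3
```

>>> {"name": "send_rows", "arguments": {
  "steps": [
    [[0, 0, 0.1, 0, 0.215]]
  ]
}}

```text
clock: 7.07
position: [578.4, -80.5, 65.3]
ee_rot: [0.995, -0.097, 0.004, 0.005]
contact_force: [-2.7, 1.1, 6.2]
gripper_width: 17.7
```

>>> {"name": "send_rows", "arguments": {
  "steps": [
    [[0, 0, 0.1, 0, 0.215]]
  ]
}}

```text
clock: 7.15
position: [578.4, -80.4, 65.4]
ee_rot: [0.995, -0.097, 0.004, 0.005]
contact_force: [-2.4, 1.1, 6.2]
gripper_width: 18.6
```

Contact now, with about 6 N of resistance. I need to see what is touching.

```bash
python3 col.py; python3 - <<'E'
from h import *
im,d,K,M=snap("scene"); w=cloud(d,K,M); cv2.imwrite("pics/s3.png",cv2.resize(im[130:260,180:290],None,fx=4.5,fy=4.5,interpolation=cv2.INTER_CUBIC))
for v in range(185,222,2):
    print(v,[(u,int(w[v,u,0]),int(w[v,u,1]),int(w[v,u,2])) for u in (217,220,228,237,241) if np.isfinite(w[v,u,0])])
E
```

```text
[578.4 -80.4  65.3] [-3.2  1.3  6.5] 18.362669811272795
ring z 1393 {88: 0, 89: 0, 90: 1, 91: 0, 92: 11, 93: 33, 94: 41, 95: 36, 96: 33, 97: 47, 98: 116, 99: 463, 100: 462, 101: 55, 102: 15, 103: 18, 104: 26, 105: 32}
ring z 683 {88: 0, 89: 0, 90: 0, 91: 1, 92: 10, 93: 26, 94: 40, 95: 44, 96: 37, 97: 31, 98: 46, 99: 44, 100: 93, 101: 210, 102: 83, 103: 4, 104: 0, 105: 0}
tube top z95 [153.8 154.6]
185 [(217, 589, -95, 164), (220, 585, -91, 161), (228, 576, -80, 153), (237, 596, -66, 167), (241, 595, -61, 166)]
187 [(217, 587, -95, 159), (220, 585, -91, 156), (228, 582, -80, 154), (237, 594, -66, 162), (241, 591, -61, 160)]
189 [(217, 586, -96, 154), (220, 586, -91, 154), (228, 585, -80, 152), (237, 591, -67, 156), (241, 592, -61, 157)]
191 [(217, 585, -96, 149), (220, 584, -92, 149), (228, 584, -80, 148), (237, 592, -67, 153), (241, 594, -61, 155)]
193 [(217, 585, -96, 145), (220, 586, -92, 146), (228, 585, -80, 145), (237, 591, -67, 149), (241, 593, -61, 150)]
195 [(217, 588, -96, 145), (220, 582, -92, 139), (228, 585, -80, 141), (237, 592, -67, 146), (241, 593, -61, 146)]
197 [(217
[... 724 characters left out ...]
113), (237, 590, -68, 117), (241, 588, -62, 115)]
211 [(217, 582, -99, 109), (220, 586, -94, 111), (228, 584, -82, 109), (237, 590, -68, 113), (241, 587, -62, 111)]
213 [(217, 461, -108, 1), (220, 585, -95, 107), (228, 584, -83, 105), (237, 591, -69, 110), (241, 588, -63, 107)]
215 [(217, 466, -108, 0), (220, 585, -95, 103), (237, 590, -69, 106), (241, 579, -63, 95)]
217 [(217, 471, -108, 0), (220, 584, -95, 98), (228, 587, -83, 100), (237, 588, -69, 99), (241, 581, -63, 93)]
219 [(217, 479, -108, 1), (220, 582, -96, 92), (228, 591, -83, 99), (237, 591, -69, 98), (241, 582, -63, 90)]
221 [(217, 485, -108, 1), (220, 582, -96, 88), (228, 593, -83, 96), (237, 591, -69, 93), (241, 583, -63, 87)]
```

View pics/s3.png

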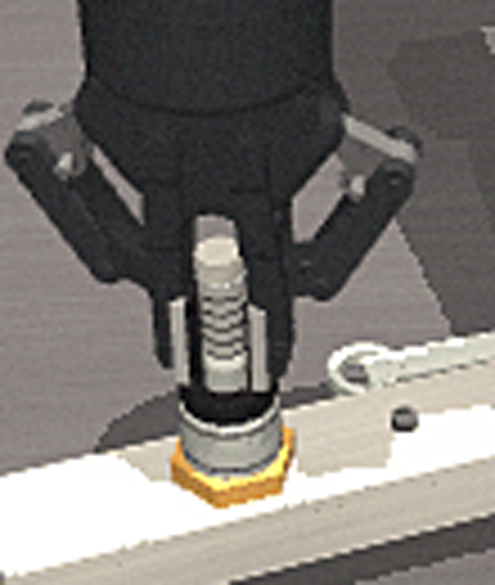

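The fingertips sit on the collar, which is about 1.7 mm in (99.7 against 101.4), and tip height = reported TCP + 34.5. The arm yields about 6 N per commanded mm, so I'll ramp the step size.

>>> {"name": "send_rows", "arguments": {
  "steps": [
    [[0, 0, 0.14, 0, 0.215], [0, 0, 0.16, 0, 0.215], [0, 0, 0.16, 0, 0.215]]
  ]
}}

```text
clock: 7.5
position: [578.4, -80.5, 64.2]
ee_rot: [0.995, -0.096, 0.005, 0.006]
contact_force: [-2.3, 0.8, 6.7]
gripper_width: 18.7
```

>>> {"name": "send_rows", "arguments": {
  "steps": [
    [[0, 0, 0.18, 0, 0.215], [0, 0, 0.18, 0, 0.215]]
  ]
}}

```text
clock: 7.67
position: [578.5, -80.5, 63.4]
ee_rot: [0.995, -0.096, 0.006, 0.006]
contact_force: [-2.1, 1.1, 8.9]
gripper_width: 17.6
```

>>> {"name": "send_rows", "arguments": {
  "steps": [
    [[0, 0, 0.21, 0, 0.215], [0, 0, 0.21, 0, 0.215], [0, 0, 0.21, 0, 0.215]]
  ]
}}

```text
clock: 7.92
position: [578.6, -80.5, 61.9]
ee_rot: [0.995, -0.095, 0.006, 0.006]
contact_force: [-3.5, 2.2, 10.5]
gripper_width: 18.4
```

>>> {"name": "send_rows", "arguments": {
  "steps": [
    [[0, 0, 0.23, 0, 0.215], [0, 0, 0.23, 0, 0.215]]
  ]
}}

```text
clock: 8.08
position: [578.7, -80.5, 61.1]
ee_rot: [0.996, -0.094, 0.007, 0.006]
contact_force: [-5.2, 1.1, 11.1]
gripper_width: 18.4
```

>>> {"name": "send_rows", "arguments": {
  "steps": [
    [[0, 0, 0.25, 0, 0.215], [0, 0, 0.25, 0, 0.215]]
  ]
}}

```text
clock: 8.25
position: [578.8, -80.6, 60.9]
ee_rot: [0.996, -0.093, 0.008, 0.007]
contact_force: [-6.0, 2.4, 15.2]
gripper_width: 18.0
```

>>> {"name": "send_rows", "arguments": {
  "steps": [
    [[0, 0, 0.27, 0, 0.215], [0, 0, 0.27, 0, 0.215]]
  ]
}}

```text
clock: 8.42
position: [578.9, -80.6, 60.9]
ee_rot: [0.996, -0.092, 0.009, 0.007]
contact_force: [-5.8, 2.8, 14.1]
gripper_width: 18.4
```

```bash
python3 col.py
```

```text
[578.9 -80.6  60.9] [-6.3  1.6 14.5] 18.76064092895461
ring z 1441 {88: 5, 89: 13, 90: 37, 91: 33, 92: 44, 93: 61, 94: 208, 95: 560, 96: 278, 97: 10, 98: 14, 99: 26, 100: 24, 101: 33, 102: 19, 103: 18, 104: 23, 105: 33}
ring z 463 {88: 0, 89: 2, 90: 0, 91: 1, 92: 14, 93: 34, 94: 33, 95: 28, 96: 33, 97: 29, 98: 28, 99: 33, 100: 61, 101: 112, 102: 43, 103: 2, 104: 0, 105: 0}
tube top z95 [153.7 154.6]
```

Hard stop reached: the collar ring is at 95.4, 6 mm in, at 14–15 N. I'll close on the tube while holding it.

>>> {"name": "send_rows", "arguments": {
  "steps": [
    [[0, 0, 0.22, 0, 0.1], [0, 0, 0.22, 0, 0], [0, 0, 0.22, 0, 0]]
  ]
}}

```text
clock: 8.72
position: [579.5, -79.9, 61.2]
ee_rot: [0.996, -0.091, 0.011, 0.007]
contact_force: [-4.8, 1.1, 11.5]
gripper_width: 14.8
```

>>> {"name": "send_rows", "arguments": {
  "steps": [
    [[0, 0, -0.1, 0, 0], [0, 0, -0.2, 0, 0]]
  ]
}}

```text
clock: 8.88
position: [579.1, -80.1, 65.9]
ee_rot: [0.996, -0.091, 0.011, 0.008]
contact_force: [1.3, -2.0, -6.1]
gripper_width: 14.3
```

>>> {"name": "send_rows", "arguments": {
  "steps": [
    [[0, 0, -0.2, 0, 0], [0, 0, -0.2, 0, 0]]
  ]
}}

```text
clock: 9.05
position: [578.9, -80.2, 68.8]
ee_rot: [0.996, -0.091, 0.011, 0.007]
contact_force: [1.9, -1.5, -5.7]
gripper_width: 14.9
```

```bash
python3 col.py
```

```text
[579.  -80.2  69.1] [ 0.5 -0.3 -2.5] 14.569051374692078
ring z 1212 {88: 1, 89: 0, 90: 0, 91: 1, 92: 16, 93: 16, 94: 33, 95: 26, 96: 38, 97: 89, 98: 408, 99: 501, 100: 69, 101: 2, 102: 1, 103: 3, 104: 8, 105: 0}
ring z 981 {88: 1, 89: 1, 90: 0, 91: 2, 92: 24, 93: 43, 94: 50, 95: 48, 96: 55, 97: 54, 98: 56, 99: 49, 100: 133, 101: 304, 102: 139, 103: 3, 104: 0, 105: 0}
tube top z95 [151.5 153.1]
```

The collar is riding half in (99), so the dogs are on the tube's thick part and the tube is released. The grip is too low for insertion, because the tips would press collar B. I'll let go here, where the drag holds the tube, and regrip about 16 mm higher.

>>> {"name": "send_rows", "arguments": {
  "steps": [
    [[0, 0, 0, 0, 0.26], [0, 0, 0, 0, 0.26], [0, 0, -0.4, 0, 0.26], [0, 0, -0.4, 0, 0.26], [0, 0, -0.4, 0, 0.26], [0, 0, -0.3, 0, 0.26], [0, 0, 0, 0, 0.26]]
  ]
}}

```text
clock: 9.68
position: [579.3, -79.6, 86.6]
ee_rot: [0.996, -0.091, 0.011, 0.008]
contact_force: [-0.4, -0.6, -0.5]
gripper_width: 22.1
```

```bash
sed -i 's/np.abs(w\[...,2\]-150)<8/np.abs(w[...,2]-156)<10/' col.py; python3 col.py; python3 - <<'E'
from h import *
s=arm.read_state();print(s["ee_rot"].round(4))
im,d,K,M=snap("scene"); w=cloud(d,K,M); e=w[(np.hypot(w[...,0]-578,w[...,1]+80)<9)&(im.min(-1)>140)&(w[...,2]>140)]; print(len(e),np.percentile(e[:,2],[50,90,98]).round(1),e.mean(0).round(1))
cv2.imwrite("pics/s4.png",im)
E
```

```text
[579.2 -79.6  86.4] [ 0.7 -0.2 -1.1] 21.839050638592617
ring z 1812 {88: 2, 89: 1, 90: 1, 91: 0, 92: 9, 93: 24, 94: 23, 95: 28, 96: 32, 97: 100, 98: 522, 99: 857, 100: 206, 101: 5, 102: 0, 103: 0, 104: 0, 105: 0}
ring z 1375 {88: 0, 89: 0, 90: 0, 91: 0, 92: 22, 93: 50, 94: 57, 95: 53, 96: 44, 97: 49, 98: 54, 99: 70, 100: 162, 101: 543, 102: 233, 103: 14, 104: 0, 105: 0}
tube top z95 [161.9 162.9]
[ 0.9958 -0.0906  0.0112  0.0075]
127 [159.9 162.4 163.1] [581.6 -79.2 156.7]
```

Tube top is now at 162 (it rose 8 mm) and it stands. Closing at the higher grip and drawing it out.

>>> {"name": "send_rows", "arguments": {
  "steps": [
    [[0, 0, 0, 0, 0], [0, 0, 0, 0, 0], [0, 0, 0, 0, 0], [0, 0, -0.2, 0, 0], [0, 0, -0.3, 0, 0], [0, 0, -0.4, 0, 0], [0, 0, -0.4, 0, 0]]
  ]
}}

```text
clock: 10.37
position: [577.6, -79.7, 97.4]
ee_rot: [0.996, -0.091, 0.009, 0.008]
contact_force: [-0.2, -1.0, -0.8]
gripper_width: 14.6
```

>>> {"name": "send_rows", "arguments": {
  "steps": [
    [[0, 0, -0.6, 0, 0], [0, 0, -0.6, 0, 0], [0, 0, -0.6, 0, 0], [0, 0, -0.6, 0, 0], [0, 0, -0.6, 0, 0], [0, 0, -0.6, 0, 0], [0, 0, -0.4, 0, 0], [0, 0, 0, 0, 0]]
  ]
}}

```text
clock: 11.03
position: [576.7, -78.6, 144.1]
ee_rot: [0.996, -0.091, 0.01, 0.007]
contact_force: [-0.3, -0.1, -1.2]
gripper_width: 14.3
```

```bash
cat > tube.py <<'E'
from h import *
from scipy.optimize import least_squares
s=arm.read_state(); p=s["position"]; print(p.round(1),s["ee_rot"].round(4),s["contact_force"].round(1),s["gripper_width"])
for n in("scene","top","wrist"):
    im,d,K,M=snap(n); w=cloud(d,K,M); cv2.imwrite(f"pics/t_{n}.png",im)
    r=np.hypot(w[...,0]-p[0],w[...,1]-p[1])
    e=w[(r<13)&(w[...,2]>p[2]+5)&(w[...,2]<p[2]+90)&(im.min(-1)>60)]
    if len(e)<20: print(n,"few");continue
    top=e[e[:,2]>np.percentile(e[:,2],97)-3]
    c=cv2.minEnclosingCircle(top[:,:2].astype(np.float32)); print(n,len(e),"z lo/hi",np.percentile(e[:,2],[1,98]).round(1),"top circ",np.round(c[0],1),round(c[1],1))
    if n=="scene":
        o=e[e[:,2]<top[:,2].max()-6]; cam=M[:3,3]
        def f(q):
            a=np.array([q[2],q[3],1]);a/=np.linalg.norm(a); v=o-np.array([q[0],q[1],p[2]+35]); return np.linalg.norm(np.cross(v,a),axis=1)-8
        q=least_squares(f,[p[0],p[1],0,0],loss="soft_l1"); print("  cyl axis at tip level",q.x[:2].round(1),"slope",q.x[2:].round(3),"rms",np.sqrt((q.fun**2).mean()).round(2))
E
python3 tube.py
```

```text
[576.7 -78.6 144.1] [ 0.9958 -0.0909  0.0098  0.0074] [-0.3 -0.1 -1.2] 14.32311760924733
scene 469 z lo/hi [150.5 220.8] top circ [576.8 -77.6] 8.2
  cyl axis at tip level [575.3 -78.1] slope [0.003 0.01 ] rms 1.36
top few
wrist 4160 z lo/hi [151.4 220. ] top circ [577.1 -80. ] 11.6
```

The tube is out (top 220, nose about 128, clear of the 101 collars). Moving above B.

>>> {"name": "send_rows", "arguments": {
  "steps": [
    [[-0.7, -1.5, 0, 0, 0], [-1.2, -2.4, 0, 0, 0], [-1.2, -2.5, 0, 0, 0], [-1.2, -2.5, 0, 0, 0], [-1.0, -2.0, 0, 0, 0], [-0.5, -1.1, 0, 0, 0], [0, 0, 0, 0, 0], [0, 0, 0, 0, 0]]
  ]
}}

```text
clock: 11.85
position: [536.9, 53.5, 135.1]
ee_rot: [0.996, -0.093, 0.004, 0.009]
contact_force: [0.6, 0.5, -1.3]
gripper_width: 14.6
```

```bash
python3 tube.py
```

```text
[536.9  53.5 135.1] [ 0.9956 -0.0928  0.0044  0.0091] [ 0.6  0.5 -1.3] 14.649411468496945
scene 434 z lo/hi [141.4 211.7] top circ [538.7  54.6] 8.1
  cyl axis at tip level [535.9  54.1] slope [0.016 0.018] rms 1.15
top few
wrist 4018 z lo/hi [141.9 212.1] top circ [535.1  54.9] 10.4
```

```bash
cat > nose.py <<'E'
from h import *
from scipy.optimize import least_squares
s=arm.read_state(); p=s["position"]; print(p.round(1),s["ee_rot"].round(4),s["contact_force"].round(1))
im,d,K,M=snap("scene"); w=cloud(d,K,M); cv2.imwrite("pics/nose.png",cv2.resize(im[120:240,250:370],None,fx=5,fy=5,interpolation=cv2.INTER_CUBIC))
r=np.hypot(w[...,0]-p[0],w[...,1]-p[1]); nz=p[2]-16
def fit(e,z0):
    def f(q):
        a=np.array([q[2],q[3],1]);a/=np.linalg.norm(a); v=e-np.array([q[0],q[1],z0]); return np.linalg.norm(np.cross(v,a),axis=1)-8
    q=least_squares(f,[p[0],p[1],0,0],loss="soft_l1",f_scale=.7); return q.x.round(3),np.sqrt(np.median(q.fun**2)).round(2),len(e)
m=(r<14)&(w[...,2]>nz+6)&(w[...,2]<nz+45); print("lower, at nose:",fit(w[m],nz), "zmin",w[(r<12)&(w[...,2]>103.5)][:,2].min())
c=w[(np.hypot(w[...,0]-542.3,w[...,1]-50)<22)&(w[...,2]>97.5)&(w[...,2]<103.5)&(im.max(-1)<80)]
k=cv2.minEnclosingCircle(c[:,:2].astype(np.float32)); print("ringB",np.round(k[0],1),round(k[1],1),len(c))
E
python3 nose.py
```

```text
[537.3  52.5 135.3] [ 0.9955 -0.0939  0.0046  0.0091] [ 0.2 -0.3 -0.8]
lower, at nose: (array([5.34633e+02, 5.21070e+01, 4.00000e-02, 2.40000e-02]), np.float64(0.66), 194) zmin 120.09048121745445
ringB [542.7  50.9] 18.1 197
```

View pics/nose.png

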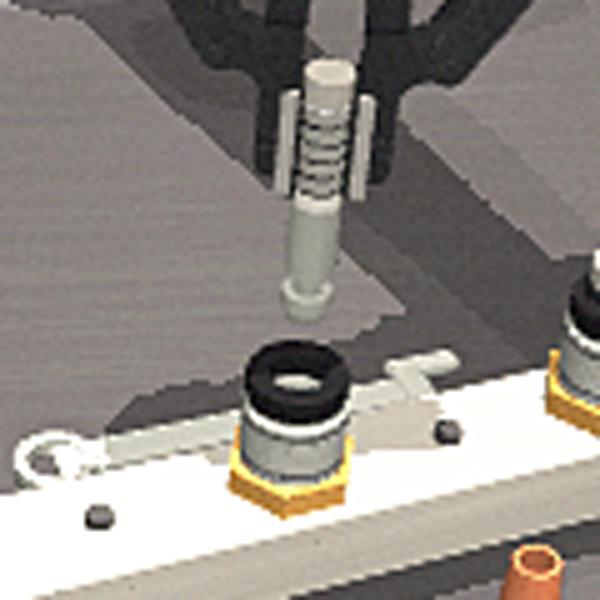

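```bash
sed -i 's/^m=(r<14).*/z=w[...,2]-nz\nm=(r<14)\&((z>21)\&(z<88)|(z>6)\&(z<10))\&(im.min(-1)>45)\&(np.abs((w[...,:2]-p[:2])@np.array([-.185,-.983]))<8.5)\nprint("at nose:",fit(w[m],nz))/' nose.py; python3 nose.py
```

```text
[537.4  52.4 135.3] [ 0.9955 -0.0941  0.0047  0.009 ] [-0.   0.5 -1.1]
at nose: (array([5.35462e+02, 5.26120e+01, 1.90000e-02, 3.00000e-03]), np.float64(0.59), 384)
ringB [541.6  50.6] 18.4 201
```

Fit: the nose is at (535.5,52.4) and B's axis at (542.3,50.6), so I need to correct +7 mm along tool x and 0.5 mm along tool y. The picture agrees, with the nose (305,300) behind the ring (297,375).

>>> {"name": "send_rows", "arguments": {
  "steps": [
    [[0.35, 0.03, 0, 0, 0], [0.35, 0.02, 0, 0, 0], [0, 0, 0, 0, 0], [0, 0, 0, 0, 0]]
  ]
}}

```text
clock: 12.43
position: [545.6, 48.2, 135.5]
ee_rot: [0.995, -0.096, 0.005, 0.009]
contact_force: [-0.6, 0.0, -1.5]
gripper_width: 14.6
```

```bash
python3 nose.py
```

```text
[545.6  48.2 135.5] [ 0.9953 -0.0959  0.0048  0.009 ] [-0.6  0.  -1.5]
at nose: (array([5.43955e+02, 4.78910e+01, 1.00000e-02, 1.60000e-02]), np.float64(0.49), 395)
ringB [543.   50.9] 18.0 203
```

>>> {"name": "send_rows", "arguments": {
  "steps": [
    [[-0.2, -0.22, 0, 0, 0], [0, 0, 0, 0, 0], [0, 0, 0, 0, 0]]
  ]
}}

```text
clock: 12.73
position: [543.8, 50.8, 135.3]
ee_rot: [0.995, -0.096, 0.005, 0.009]
contact_force: [0.2, -1.0, -1.8]
gripper_width: 14.5
```

>>> {"name": "send_rows", "arguments": {
  "steps": [
    [[0, -0.01, 0.4, 0, 0], [0, -0.01, 0.4, 0, 0], [0, -0.01, 0.4, 0, 0], [0, -0.01, 0.3, 0, 0], [0, 0, 0, 0, 0]]
  ]
}}

```text
clock: 13.15
position: [543.5, 51.3, 118.6]
ee_rot: [0.995, -0.096, 0.005, 0.009]
contact_force: [-0.8, 0.6, -1.3]
gripper_width: 14.9
```

```bash
python3 nose.py
```

```text
[543.5  51.3 118.6] [ 0.9954 -0.0958  0.0046  0.009 ] [-0.8  0.6 -1.3]
at nose: (array([5.41958e+02, 5.11540e+01, 1.30000e-02, 1.20000e-02]), np.float64(0.53), 370)
ringB [543.4  50.1] 17.5 152
```

>>> {"name": "send_rows", "arguments": {
  "steps": [
    [[0.05, 0.03, 0.2, 0, 0], [0, -0.005, 0.2, 0, 0], [0, -0.005, 0.2, 0, 0]]
  ]
}}

```text
clock: 13.45
position: [544.7, 50.9, 112.9]
ee_rot: [0.995, -0.096, 0.005, 0.009]
contact_force: [-0.5, -0.3, -0.6]
gripper_width: 14.5
```

>>> {"name": "send_rows", "arguments": {
  "steps": [
    [[0, -0.005, 0.2, 0, 0], [0, -0.005, 0.2, 0, 0], [0, -0.005, 0.2, 0, 0]]
  ]
}}

```text
clock: 13.7
position: [544.9, 50.9, 106.3]
ee_rot: [0.995, -0.096, 0.005, 0.009]
contact_force: [-0.2, 0.6, -1.7]
gripper_width: 14.4
```

>>> {"name": "send_rows", "arguments": {
  "steps": [
    [[0, -0.005, 0.2, 0, 0], [0, -0.005, 0.2, 0, 0], [0, -0.005, 0.2, 0, 0]]
  ]
}}

```text
clock: 13.95
position: [544.8, 50.8, 99.7]
ee_rot: [0.995, -0.096, 0.005, 0.009]
contact_force: [-1.1, -0.6, 0.8]
gripper_width: 14.6
```

>>> {"name": "send_rows", "arguments": {
  "steps": [
    [[0, -0.005, 0.2, 0, 0], [0, -0.005, 0.2, 0, 0], [0, -0.005, 0.2, 0, 0]]
  ]
}}

```text
clock: 14.2
position: [544.5, 50.7, 93.0]
ee_rot: [0.995, -0.096, 0.005, 0.009]
contact_force: [-0.0, -0.1, -1.6]
gripper_width: 15.0
```

>>> {"name": "send_rows", "arguments": {
  "steps": [
    [[0, 0, 0.2, 0, 0], [0, 0, 0.2, 0, 0]]
  ]
}}

```text
clock: 14.37
position: [544.3, 50.5, 89.5]
ee_rot: [0.995, -0.096, 0.004, 0.01]
contact_force: [-4.3, 0.6, 6.3]
gripper_width: 14.7
```

>>> {"name": "send_rows", "arguments": {
  "steps": [
    [[0, 0, 0.2, 0, 0], [0, 0, 0.2, 0, 0]]
  ]
}}

```text
clock: 14.53
position: [544.4, 50.4, 87.8]
ee_rot: [0.995, -0.095, 0.005, 0.01]
contact_force: [-4.1, 0.7, 9.7]
gripper_width: 14.8
```

Dogs engaging at the expected depth; continuing with slightly larger steps.

>>> {"name": "send_rows", "arguments": {
  "steps": [
    [[0, 0, 0.22, 0, 0], [0, 0, 0.22, 0, 0]]
  ]
}}

```text
clock: 14.7
position: [544.5, 50.4, 86.8]
ee_rot: [0.995, -0.094, 0.005, 0.01]
contact_force: [-4.2, 1.3, 9.1]
gripper_width: 14.4
```

>>> {"name": "send_rows", "arguments": {
  "steps": [
    [[0, 0, 0.22, 0, 0], [0, 0, 0.22, 0, 0]]
  ]
}}

```text
clock: 14.87
position: [543.9, 50.5, 83.9]
ee_rot: [0.995, -0.094, 0.005, 0.01]
contact_force: [-1.5, 0.3, 2.4]
gripper_width: 14.5
```

>>> {"name": "send_rows", "arguments": {
  "steps": [
    [[0, 0, 0.2, 0, 0]]
  ]
}}

```text
clock: 14.95
position: [543.9, 50.6, 82.1]
ee_rot: [0.996, -0.094, 0.005, 0.01]
contact_force: [-2.0, 0.4, 2.8]
gripper_width: 14.4
```

>>> {"name": "send_rows", "arguments": {
  "steps": [
    [[0, 0, 0.15, 0, 0], [0, 0, 0.15, 0, 0]]
  ]
}}

```text
clock: 15.12
position: [544.3, 50.7, 78.8]
ee_rot: [0.996, -0.094, 0.006, 0.01]
contact_force: [-0.1, -1.1, -0.1]
gripper_width: 14.4
```

>>> {"name": "send_rows", "arguments": {
  "steps": [
    [[0, 0, 0.15, 0, 0]]
  ]
}}

```text
clock: 15.2
position: [544.7, 50.5, 77.6]
ee_rot: [0.996, -0.094, 0.006, 0.01]
contact_force: [-5.7, 1.2, 14.6]
gripper_width: 14.5
```

>>> {"name": "send_rows", "arguments": {
  "steps": [
    [[0, 0, 0.15, 0, 0]]
  ]
}}

```text
clock: 15.28
position: [544.9, 50.4, 77.5]
ee_rot: [0.996, -0.093, 0.006, 0.011]
contact_force: [-9.4, 2.9, 19.5]
gripper_width: 14.8
```

```bash
python3 col.py
```

```text
[544.8  50.5  77.6] [-5.6  1.  13.1] 14.62144019618509
ring z 1339 {88: 0, 89: 0, 90: 0, 91: 2, 92: 13, 93: 28, 94: 30, 95: 27, 96: 38, 97: 29, 98: 39, 99: 48, 100: 170, 101: 591, 102: 297, 103: 25, 104: 0, 105: 0}
ring z 1161 {88: 1, 89: 0, 90: 0, 91: 0, 92: 0, 93: 5, 94: 11, 95: 28, 96: 18, 97: 16, 98: 22, 99: 43, 100: 193, 101: 532, 102: 274, 103: 18, 104: 0, 105: 0}
tube top z95 [153.6 154.5]
```

Bottomed on the floor at TCP 77.6. The tube top is 153.6, as it was when home in A, and both collars are back out at about 101.4. Now a light hold, then a gentle tug.

>>> {"name": "send_rows", "arguments": {
  "steps": [
    [[0, 0, 0.06, 0, 0], [0, 0, 0.05, 0, 0]]
  ]
}}

```text
clock: 15.5
position: [544.5, 50.5, 77.7]
ee_rot: [0.996, -0.093, 0.006, 0.011]
contact_force: [-2.4, 0.4, 4.7]
gripper_width: 14.5
```

>>> {"name": "send_rows", "arguments": {
  "steps": [
    [[0, 0, -0.1, 0, 0], [0, 0, -0.1, 0, 0]]
  ]
}}

```text
clock: 15.67
position: [544.2, 50.5, 78.8]
ee_rot: [0.996, -0.093, 0.006, 0.011]
contact_force: [-0.1, 0.4, -2.0]
gripper_width: 14.7
```

>>> {"name": "send_rows", "arguments": {
  "steps": [
    [[0, 0, -0.1, 0, 0]]
  ]
}}

```text
clock: 15.75
position: [544.2, 50.4, 79.2]
ee_rot: [0.996, -0.093, 0.005, 0.011]
contact_force: [-0.7, 0.0, -2.5]
gripper_width: 14.3
```

>>> {"name": "send_rows", "arguments": {
  "steps": [
    [[0, 0, -0.12, 0, 0], [0, 0, -0.12, 0, 0]]
  ]
}}

```text
clock: 15.92
position: [543.9, 50.5, 79.4]
ee_rot: [0.996, -0.094, 0.005, 0.011]
contact_force: [1.5, -1.6, -8.4]
gripper_width: 15.1
```

>>> {"name": "send_rows", "arguments": {
  "steps": [
    [[0, 0, -0.12, 0, 0], [0, 0, -0.13, 0, 0], [0, 0, -0.13, 0, 0]]
  ]
}}

```text
clock: 16.17
position: [543.7, 50.5, 79.5]
ee_rot: [0.995, -0.095, 0.004, 0.01]
contact_force: [4.4, -0.8, -14.4]
gripper_width: 14.8
```

```bash
python3 col.py
```

```text
[543.6  50.5  79.6] [  4.   -0.  -14.8] 14.495764103907602
ring z 1427 {88: 0, 89: 0, 90: 0, 91: 1, 92: 7, 93: 19, 94: 29, 95: 25, 96: 34, 97: 30, 98: 27, 99: 54, 100: 207, 101: 624, 102: 338, 103: 30, 104: 1, 105: 0}
ring z 1270 {88: 2, 89: 1, 90: 0, 91: 0, 92: 0, 93: 4, 94: 13, 95: 13, 96: 17, 97: 26, 98: 25, 99: 54, 100: 195, 101: 566, 102: 332, 103: 21, 104: 0, 105: 0}
tube top z95 [155.4 156.3]
```

The lock holds: 14 N, stopped after about 1.8 mm of play, collar out. Easing off, letting go and retreating.

>>> {"name": "send_rows", "arguments": {
  "steps": [
    [[0, 0, 0.05, 0, 0], [0, 0, 0.1, 0, 0], [0, 0, 0, 0, 0.35], [0, 0, 0, 0, 0.4], [0, 0, 0, 0, 0.4], [0, 0, 0, 0, 0.4]]
  ]
}}

```text
clock: 16.72
position: [546.2, 50.8, 84.0]
ee_rot: [0.996, -0.093, 0.007, 0.01]
contact_force: [-0.1, 0.8, -0.0]
gripper_width: 34.2
```

>>> {"name": "send_rows", "arguments": {
  "steps": [
    [[0, 0, -1.0, 0, 0.4], [0, 0, -1.5, 0, 0.4], [0, 0, -1.5, 0, 0.4], [0, 0, -1.5, 0, 0.4], [0, 0, -1.5, 0, 0.4], [0, 0, -1.5, 0, 0.4], [0, 0, -1.5, 0, 0.4], [0, 0, 0, 0, 0.4], [0, 0, 0, 0, 0.4]]
  ]
}}

```text
clock: 17.47
position: [545.8, 52.9, 198.1]
ee_rot: [0.996, -0.093, 0.011, 0.01]
contact_force: [0.7, -0.5, -1.1]
gripper_width: 34.0
```

```bash
sed -i 's/,p=s\["position"\]/&/; $a m=(np.hypot(w[...,0]-542.3,w[...,1]-50.5)<15)\&(w[...,2]>145)\&(w[...,2]<165); e=w[m]; print("tube B",len(e),np.median(e[:,2]).round(1),np.round(cv2.minEnclosingCircle(e[:,:2].astype(np.float32))[0],1))' col.py; python3 col.py; python3 - <<'E'
from h import *
im,d,K,M=snap("scene"); cv2.imwrite("pics/end.png",im)
E
```

```text
[546.2  52.9 198.4] [0.3 0.2 0.1] 34.284114756187996
ring z 1249 {88: 1, 89: 0, 90: 0, 91: 0, 92: 2, 93: 3, 94: 12, 95: 17, 96: 18, 97: 21, 98: 19, 99: 49, 100: 220, 101: 528, 102: 318, 103: 41, 104: 0, 105: 0}
ring z 792 {88: 0, 89: 0, 90: 0, 91: 0, 92: 0, 93: 1, 94: 2, 95: 1, 96: 1, 97: 1, 98: 3, 99: 17, 100: 137, 101: 387, 102: 219, 103: 22, 104: 0, 105: 0}
tube top z95 [153.7 155. ]
tube B 526 153.6 [542.4  49.6]
```

View pics/end.png

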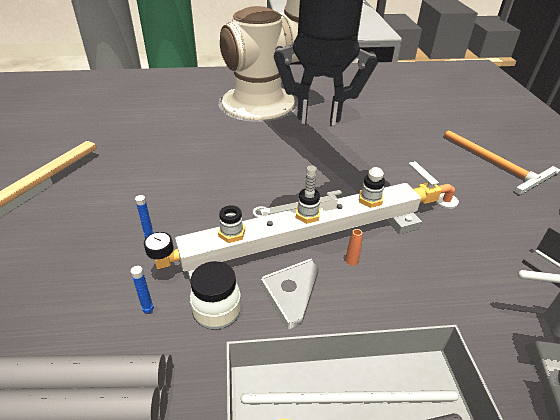

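The end view shows the tube standing in the middle outlet (311,190), the left outlet empty (230,215), the gripper clear and the rest of the bench unchanged. The tube top is at 153.6 and both collars are out. Handing in.

```bash
python3 -c "
from bench import job
print(job.job_done())"
```

```text
the job is handed in; nothing more can be done
None
```

The flow tube is now locked in the outlet that was empty, and the job is handed in at about 17.5 s on the robot's clock; no verdict is reported.

- **Removal:** I pressed outlet A's collar to its stop (6 mm in, about 15 N) and closed on the tube. I drew it up 8 mm, regripped about 17 mm higher so the fingertips would clear collar B, and took it out.
- **Insertion:** The tube went into outlet B with dog forces of about 10 N. It met the floor at a peak of about 19.5 N, which is under the 25 N limit but higher than I aimed for.
- **Tug:** The lock held about 14 N, also under its limit of 20 N but more than a light tug needed. The tube rose about 1.8 mm and the collar stayed out.
- **Last checks:**
  - The tube top was at 153.6 mm, the same as when home in A, and about 1 mm from B's axis.
  - Both collars measured 101.4 mm, fully out.
  - The measured force was near zero with the gripper clear.
  - Nothing else looked moved in the final picture.

**Disagreement found:** the reported TCP lay about 35 mm beyond the visible fingertips, so I took heights from the cameras and from contact. The tool's tilt also drifted by 1 to 1.5° during the moves.

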